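Drive the hinge pin out of the leaning block and catch it in the tray

TASK

Set the metal tray flat on the desk below the lower mouth of the leaning hinge block, then take the punch from its stand and drive the steel pin down through the block with it, so that the pin drops into the tray and never onto the desk; do not touch the pin with the fingers. Then put the punch back upright in its stand, fully down, with the pin left lying in the tray and the tray flat on the desk, and leave the other tools on the desk where they lie.

Things in the scene. Friction and masses are not known exactly. Their poses are not given: they have to be found in the camera images.
- bore_in (a point): Centre of the upper mouth of the straight through-hole (13 mm wide, 44 mm long) in the dark steel hinge block, 40 x 40 x 44 mm, clamped in a fixed vise. z is the hole's axis, pointing up out of the mouth, leaning 25 degrees from vertical towards the robot's side; x points up and away from the robot in the plane of the lean. Only the pin stands above the mouth.
- bore_out (a point): Centre of the hole's lower mouth, 44 mm down the axis from bore_in, about 75 mm above the desk; axes as bore_in. The pin leaves here, sloping down along the hole, away from the robot, and its centre comes to lie about 40 mm farther on in that horizontal direction.
- pin_center (a point): Centre of the plain steel pin, 12 mm in diameter, 44 mm long, 40 g; z is its axis. It starts with its upper end 6 mm out of the upper mouth. A spring plunger pinches it: pushing takes about 3 to 8 N, until its upper end is about 28 mm inside the hole; then it slides out and falls by itself. A punch tip 45 mm down the hole has surely driven it out.
- tray_floor (a point): Centre of the inner floor of the loose aluminium tray, 6 mm above its underside. The tray is 100 mm long along its x axis and 100 mm along y, with walls 30 mm high and 4 mm thick; 250 g. It starts flat on the desk, open side up.
- tray_grip (a point): Point to grasp on the tray's upright grey grip, a plate 14 mm thick along the tray's x and 44 mm wide along y, outside the +x end wall, rising to 68 mm above the tray's underside. The point is on its centre plane, 50 mm above the tray's underside, 57 mm in +x from the tray's middle. Axes as the tray.
- punch_grip (a point): Point to grasp on the steel punch (120 g), on its axis; z points along the punch to its head. Round handle 18 mm in diameter, 60 mm long; this point is 25 mm below its top and 40 mm above the underside of the 26 mm wide collar. Below the collar is the 8 mm round shank, 62 mm long. It starts upright in its stand, the collar resting on the top.
- punch_tip (a point): The flat lower end of the punch's 8 mm shank, 102 mm below punch_grip along the punch's axis.
- stand_mouth (a point): Centre of the mouth of the 15 mm hole in the top of the fixed grey punch stand (56 x 56 x 66 mm, its top 66 mm above the desk; the hole goes right through, 66 mm deep). z is up.
- forceps: Steel forceps lying on the desk, 135 x 24 x 10 mm; leave alone.
- scissors: Steel scissors lying on the desk, 145 x 50 x 6 mm; leave alone.
- tape: Roll of tape lying on the desk, 100 mm wide, 25 mm high; leave alone.
- marker: Black marker pen lying on the desk, 132 x 13 x 14 mm; leave alone.
- vise: Grey vise, fixed; origin on the desk straight below the block's centre, x horizontal in the direction in which the pin comes out, z up. Its foot (74 x 110 x 10 mm) and two legs lie on the robot's side, all at x below -16 mm; from there on the desk under the block is free for the tray. The block's lowest corner is 66 mm above the desk.

How it is judged (in metres and radians):
On the way, in this order (a step that is already met when the one before it is completed fails the run):
1. the tray stands flat on the desk with the lower mouth of the hole above it (x of bore_out in the frame of tray_floor between -0.055 and 0.055 m and y of bore_out in the frame of tray_floor between -0.055 and 0.055 m and height (world z) of tray_floor below 0.01 m and angle between tray_floor's own z axis and vertical below 0.05 rad), for 0.2 s.
2. the punch's tip has driven at least 20 mm down the hole from the upper mouth (z of punch_tip in the frame of bore_in between -0.065 and -0.02 m and x of punch_tip in the frame of bore_in between -0.006 and 0.006 m and y of punch_tip in the frame of bore_in between -0.006 and 0.006 m), for 0.02 s.
At the end, for the whole second after the job is handed in: The pin lies in the tray (centre within the walls, under 25 mm above its floor); the tray is flat on the desk (within 0.05 rad, 4 mm); the punch is in its stand, upright within 0.09 rad, within 10 mm of the hole's axis, collar within 5 mm of the top (x of pin_center in the frame of tray_floor between -0.046 and 0.046 m and y of pin_center in the frame of tray_floor between -0.046 and 0.046 m and z of pin_center in the frame of tray_floor below 0.025 m and height (world z) of tray_floor below 0.01 m and angle between tray_floor's own z axis and vertical below 0.05 rad and horizontal distance between punch_grip and stand_mouth below 0.01 m and angle between punch_grip's own z axis and vertical below 0.09 rad and z of punch_grip in the frame of stand_mouth below 0.045 m); the robot touches nothing.
It fails at once if the pin falls onto the desk instead of into the tray (height (world z) of pin_center below 0.0085 m).
It fails at once if the fingers touch the pin (contact force between the fingers and pin above 0.5 N).
It fails at once if one of the other tools on the desk (forceps, scissors, tape, marker) is moved by more than 20 mm (distance of any of forceps, scissors, tape, marker from where it was at the start of the episode above 0.02 m).
It also fails if it takes over 67 s, if anything falls off the work surface, if the arm or the gripper's body presses on something with over 40 N, if the wrist force passes 120 N, or if a joint passes its speed limit or range.

ROBOT

A 6-joint arm with a two-finger parallel gripper is mounted at the origin on a cart in front of the work surface, level with it; the furniture and walls round the work are solid. World frame = base frame: x ahead of the robot, y to its left, z up, the work surface at z = 0. Lengths are in m, angles in degrees, forces in N, time in s.
With the tool pointing down it reaches from about 0.25 to 0.725 m from the base axis. Payload 9.7 kg.
Tool frame: the origin (TCP) lies at the very end of the fingers, on their centre line; the grasp point (between the pads) lies 19 mm behind it; z points along the fingers, y is the direction in which the jaws open and shut (so a half turn about z gives the same grasp; the last joint's range is limited). The gripper opens to 85 mm and grips with 20 to 120 N. Pads are 22 mm wide; open, the fingers measure 114 mm over their backs; the gripper's body (76 mm by 85 mm) begins 54 mm behind the grasp point. The pads swing forward as they close: fully open they stand 13 mm farther back than shut.
Start: joints at [-66.463, 4.979, 10.078, 95.1, 0, 90], TCP at [0.22, -0.504, 0.231] pointing down, gripper open.
Joint ranges: [-179.16, 179.16], [-48.56, 103.87], [-65.8, 70.77], [-126.05, 130.52], [-82.76, 87.17], [-180, 180]. Speed limits (degrees/s): [127.2, 127.2, 147.25, 180, 180, 180].

INTERFACE

Orientations are given as [roll, pitch, yaw] about the fixed x, y, z axes, in that order (R = Rz(yaw) Ry(pitch) Rx(roll)).
In Python, from workcell import bot gives the robot as it stands.
- The arm moves only by the shell command python3 -m pendant 'ROWS' [FORCE]. ROWS is JSON, a list that holds one entry, the list of rows, each a list of 7 numbers: the shift along the tool's x, y, z in cm, then the turn, a rotation vector about the tool's x, y, z in rad, then the opening in per cent of the stroke, from 0 (shut) to 100 (fully open). In form: [[[dx, dy, dz, ax, ay, az, gripper], ...]]. A call has 1 to 5 rows; each row shifts and turns the pose as measured when the row begins, along the tool's axes as they then stand; what a row does not reach is not made up. A row lasts 1/12 s, in which the tool goes at most 41.7 mm and 7.16 degrees, less where a joint would pass 70% of its speed; a pose out of reach is approached as far as the arm can. A call with a gripper value outside its range is refused whole. The fingers move at their own pace and stop on an object; FORCE is the grip in N (left out, the last holds). Time passes only in rows, so rows that do not move let the fingers close. It gives the time, the measured TCP pose, the force and the opening at its end, in the units of the state.
- bot.get_obs(): the state, without advancing time (a new reading comes with each control period).
- bot.camera(name): name is "side" or "top"; returns the picture (480x640x3 uint8, red, green, blue); there is no depth.
- bot.get_calibration(name): a dict with "intrinsics" (3x3 intrinsics, pixels), "D" ([k1, k2, p1, p2, k3] as OpenCV has them; the pictures are not rectified), "pose" (4x4, takes a point from camera to world coordinates). Camera axes: x right, y down, z forward; pixel columns grow to the right and rows downward; lengths in m; the calibration is good to about 2 mm. A picture is of the moment at which its call begins. get_calibration takes no time and is no camera call.
- bot.job_done(): hands the job in, once; it reports no verdict.
Trained networks look in the newest picture that a camera, given by its name, has taken for a name from the list of things; names that differ only in an ending like _2 or _b are one class to them, and where a whole thing is asked for, a point or a joint stands for the part that bears it (a point fixed in the world has none). Each returns a list of dicts, best first, with "confidence" (0 to 1); they miss things now and then, are a little off and sometimes report something else, mostly with a low value. They report only what shows in the picture. A call takes as long as a camera call.
- bot.masks_of(camera, thing): "pixels" (480x640 bool, what is visible of it) and "extent" ([left, top, right, bottom] in pixels, round what is visible of it).
- bot.mark_of(camera, thing): "uv" ([column, row] in pixels: a listed point, or the origin of a listed thing).
The state is a dict: "time": time; "q": joint angles; "qd": joint speeds; "joint_efforts": joint torques, N m; "ee_pos": TCP position; "tcp_rot": TCP orientation; "wrist_force": force on the tool from outside, world axes, zero at the start; "torque": the same for the moment, N m; "opening": finger opening in m.
Only numpy, scipy, OpenCV 4.12 (cv2) and the standard library are available. Lean on these libraries where they do the work, as an engineer would, in place of code of your own. Each camera call takes 0.05 s, during which the arm holds its last target. There are 200 camera calls.

## Working session

There is one attempt and no reset: what is moved stays moved. The work goes in short steps, Python scripts to look and compute and a shell command to move; the robot and the scene stay as the last step left them, time stands still between calls to the robot, and variables do not carry over. Pictures are saved under pics/ and viewed, about 8 in all and at most 12, crops included, and the job is handed in when it is done.

```bash
mkdir -p pics; ls
cat > h.py <<'E'
import numpy as np, cv2
from workcell import bot
from scipy.spatial.transform import Rotation as R
def cal(c):
    k=bot.get_calibration(c); return np.array(k["intrinsics"],float),np.array(k["D"],float),np.array(k["pose"],float)
def ray(c,uv):
    K,D,P=cal(c); n=cv2.undistortPoints(np.array([[uv]],float),K,D)[0,0]
    d=P[:3,:3]@np.array([n[0],n[1],1]); return P[:3,3],d/np.linalg.norm(d)
def onz(c,uv,z):
    o,d=ray(c,uv); return o+d*(z-o[2])/d[2]
def tri(a,b):
    o1,d1=ray("side",a); o2,d2=ray("top",b)
    s=np.linalg.lstsq(np.c_[d1,-d2],o2-o1,rcond=None)[0]
    p,q=o1+s[0]*d1,o2+s[1]*d2; return (p+q)/2,np.linalg.norm(p-q)
def proj(c,X):
    K,D,P=cal(c); M=np.linalg.inv(P)
    return cv2.projectPoints(np.array([X],float),cv2.Rodrigues(M[:3,:3])[0],M[:3,3],K,D)[0].ravel()
def save(c,n,box=None,s=1):
    im=bot.camera(c)[:,:,::-1]
    if box: im=im[box[1]:box[3],box[0]:box[2]]
    cv2.imwrite(f"pics/{n}.png",cv2.resize(np.ascontiguousarray(im),None,fx=s,fy=s,interpolation=cv2.INTER_CUBIC))
def mark(c,t):
    m=bot.mark_of(c,t); return (np.array(m[0]["uv"]),m[0]["confidence"]) if m else (None,0)
E
python3 - <<'E'
from h import *
np.set_printoptions(precision=4,suppress=True)
save("side","s0");save("top","t0")
for c in("side","top"): print(c,cal(c)[2])
for t in "bore_in bore_out pin_center tray_floor tray_grip punch_grip punch_tip stand_mouth vise forceps scissors tape marker".split():
    a,ca=mark("side",t);b,cb=mark("top",t)
    print(t,a,round(ca,2),b,round(cb,2),*(tri(a,b) if a is not None and b is not None else ()))
o=bot.get_obs();print(o["ee_pos"],o["tcp_rot"],o["opening"],o["time"])
E
```

```text
pics
side [[-0.9824 -0.1072  0.1528  0.3452]
 [-0.1862  0.6184 -0.7635  1.0659]
 [-0.0126 -0.7785 -0.6275  0.9276]
 [ 0.      0.      0.      1.    ]]
top [[ 0.0126 -0.9931  0.1167  0.4276]
 [-0.9997 -0.0151 -0.0203  0.057 ]
 [ 0.0219 -0.1164 -0.993   1.3229]
 [ 0.      0.      0.      1.    ]]
bore_in [320.7 228.1] 0.63 [320.7 246.9] 0.86 [0.5561 0.0316 0.1105] 0.0017177490806719062
bore_out [315.6 239. ] 0.93 [321.4 245.9] 0.56 [0.5668 0.0294 0.0711] 0.005701109365206607
pin_center None 0 [323. 246.] 0.49
tray_floor [389.  205.1] 0.88 [416.8 305.1] 0.6 [ 0.4018 -0.2499  0.0041] 0.00371487011653182
tray_grip [372.5 186.5] 0.59 [433.5 287.5] 0.66 [ 0.4551 -0.2894  0.0397] 0.002215476019636946
punch_grip [354.1 312. ] 0.58 [219.5 291.3] 0.66 [0.4337 0.298  0.1046] 0.0033109037428135394
punch_tip None 0 None 0
stand_mouth [352.1 322.7] 0.84 [220.1 296.8] 0.92 [0.4278 0.3023 0.076 ] 0.014229537097851483
vise [315.3 259.4] 0.88 [321.5 250.9] 0.64 [ 0.5646  0.0279 -0.0005] 0.015098119646319757
forceps [407.1 227.9] 0.63 [381.9 328.8] 0.44 [ 0.3371 -0.1487  0.0023] 0.003780653355964069
scissors [394.7 291.6] 0.75 [382.6 324.8] 0.69 [ 0.3418 -0.1974 -0.3017] 0.027928966779605827
tape [280.3 193. ] 0.56 [419.9 194.3] 0.58 [ 0.7367 -0.2631  0.0003] 0.012339486160382803
marker [388.9 374.9] 0.85 [203.6 323. ] 0.46 [ 0.3448  0.3624 -0.007 ] 0.0002431605721626195
[ 0.2196 -0.5042  0.2313] [-179.9974   -0.0003   23.5367] 0.08547760423616015 1.4
```

View pics/s0.png

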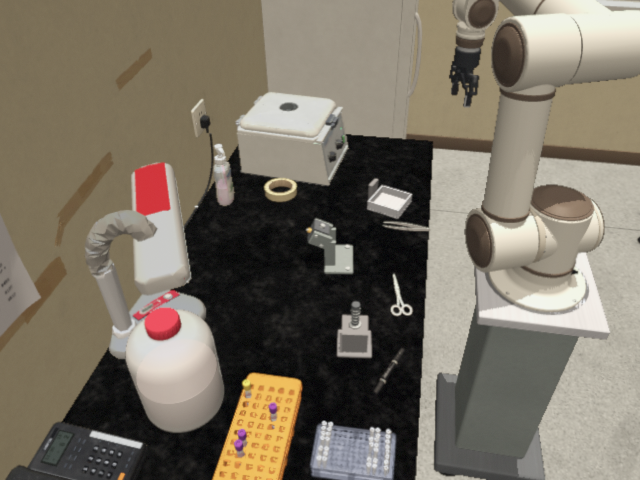

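View pics/t0.png

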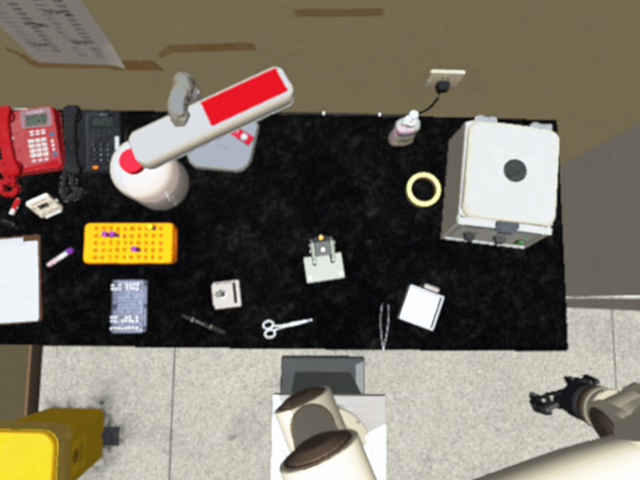

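The side view shows the tray at (389,203) with its grip at (374,186), the block at (320,232) and the punch in its stand at (355,320). In the top view the block is at (321,246), the tray at (422,306) and the stand at (226,294). Next I'll view enlarged crops in one montage.

Run:
```python
from h import *
s=cv2.imread("pics/s0.png");t=cv2.imread("pics/t0.png")
def c(im,u,v,w=66,h=50):return cv2.resize(im[v-h//2:v+h//2,u-w//2:u+w//2],(396,300),interpolation=cv2.INTER_CUBIC)
cv2.imwrite("pics/m0.png",np.vstack([np.hstack([c(s,328,245),c(t,324,258)]),np.hstack([c(s,354,328),c(t,420,305)])]))
np.set_printoptions(precision=4,suppress=True)
for c in("side","top"):
    print(cal(c)[0][0,0])
    bot.camera(c)
    for th in("tray_floor","punch_grip","pin_center","vise","scissors","forceps","marker"):
        m=bot.masks_of(c,th)
        if not m: print(c,th,None);continue
        p=m[0]["pixels"];ys,xs=np.nonzero(p)
        print(c,th,round(m[0]["confidence"],2),m[0]["extent"],p.sum(),cv2.minAreaRect(np.c_[xs,ys].astype(np.float32)))
```

```text
525.8488465002522
side tray_floor 0.79 [368.0, 178.6, 411.4, 216.5] 1078 ((386.58782958984375, 200.82945251464844), (43.8430061340332, 30.396968841552734), 22.47943687438965)
side punch_grip 0.73 [370.0, 178.1, 413.6, 218.5] 1054 ((386.8076171875, 200.50660705566406), (43.237613677978516, 30.396968841552734), 22.47943687438965)
side pin_center None
side vise 0.87 [307.3, 217.4, 354.3, 276.0] 1436 ((332.2024230957031, 246.69204711914062), (65.05882263183594, 35.58823776245117), 61.927513122558594)
side scissors 0.62 [394.1, 276.0, 411.2, 315.6] 144 ((396.4597473144531, 297.9039611816406), (38.6131706237793, 11.453058242797852), 67.2490234375)
side forceps 0.78 [394.9, 224.6, 430.6, 232.7] 139 ((411.8243408203125, 227.55404663085938), (32.715396881103516, 6.082762718200684), 9.462322235107422)
side marker 0.89 [372.1, 353.1, 404.0, 394.4] 305 ((387.9101257324219, 371.4438171386719), (6.889985084533691, 51.303890228271484), 32.0053825378418)
456.1464057086611
top tray_floor 0.88 [396.1, 282.8, 445.7, 331.7] 1446 ((421.4500427246094, 303.6500244140625), (37.31487274169922, 42.69074630737305), 18.43494987487793)
top punch_grip 0.2 [308.8, 234.7, 334.5, 259.9] 464 ((322.0, 247.0), (24.0, 24.0), 90.0)
top pin_center 0.47 [397.7, 284.4, 445.9, 326.6] 1461 ((421.4500427246094, 303.6500244140625), (37.947322845458984, 42.058292388916016), 18.43494987487793)
top vise 0.91 [303.9, 236.7, 346.3, 280.9] 1332 ((321.37835693359375, 257.270263671875), (44.05892562866211, 37.48297119140625), 80.53767395019531)
top scissors 0.5 [277.8, 316.6, 295.5, 326.7] 11 ((288.9411926269531, 323.7646789550781), (0.9701424241065979, 16.492422103881836), 75.96376037597656)
top forceps None
top marker 0.72 [182.7, 312.8, 222.0, 331.9] 179 ((202.3035125732422, 322.9366149902344), (42.5411376953125, 5.380336284637451), 24.227745056152344)
```

View pics/m0.png

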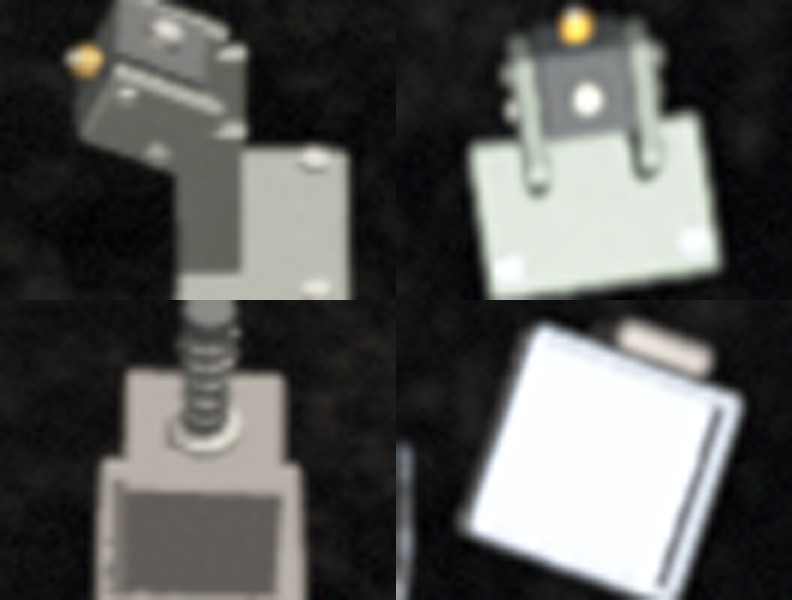

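The montage shows the white pin end in top crop at (587,100) and side crop at (167,28). The orange plunger is on the far side. The vise is yawed a few degrees, the tray grip sits on its far (+x) side, and the punch is upright in its stand. I'll work out positions from these.

Run:
```python
from h import *
np.set_printoptions(precision=4,suppress=True)
def T(u,v,o): return np.array([u/6+o[0]-.42,v/6+o[1]-.42])
vt=(291,233); vs=(295,220); tt=(387,280); ps=(321,303)
print("pin end",tri(T(167,28,vs),T(587-396,100,vt)))
for n,p in dict(fl=(470,148),nl=(490,297),nr=(722,268),fr=(698,115)).items(): print(n,onz("top",T(p[0]-396,p[1],vt),0.01)[:2])
for n,p in dict(TL=(540,325),TR=(742,400),BL=(465,530),grip=(666,345)).items():
  print(n,[onz("top",T(p[0]-396,p[1]-300,tt),z)[:2] for z in(0,.03,.068)])
# punch collar in side: collar center ~ (205,430); handle top ~
print("collar side z=.07",onz("side",T(205,430-300,ps),.07))
for u in ("punch_grip","stand_mouth"):
  print(u,[mark("top",u)[0] for _ in range(2)])
  bot.camera("top")
t=cv2.imread("pics/t0.png");cv2.imwrite("pics/m1.png",cv2.resize(t[274:314,200:250],(600,480),interpolation=cv2.INTER_CUBIC))
o=bot.get_obs();print(o["time"])
```

```text
pin end (array([0.5506, 0.0274, 0.1201]), np.float64(0.0017293231417458014))
fl [0.5369 0.0806]
nl [0.4656 0.0698]
nr [ 0.4809 -0.0411]
fr [ 0.5544 -0.0291]
TL [array([ 0.4649, -0.2332]), array([ 0.4641, -0.2266]), array([ 0.463 , -0.2182])]
TR [array([ 0.4299, -0.3313]), array([ 0.4299, -0.3225]), array([ 0.4298, -0.3113])]
BL [array([ 0.3664, -0.196 ]), array([ 0.3678, -0.1903]), array([ 0.3695, -0.183 ])]
grip [array([ 0.456 , -0.2946]), array([ 0.4554, -0.2866]), array([ 0.4545, -0.2765])]
collar side z=.07 [0.4292 0.301  0.07  ]
punch_grip [array([220.4, 293.4]), array([220.4, 293.4])]
stand_mouth [array([225.2, 292.9]), array([225.2, 292.9])]
2.5
```

View pics/m1.png

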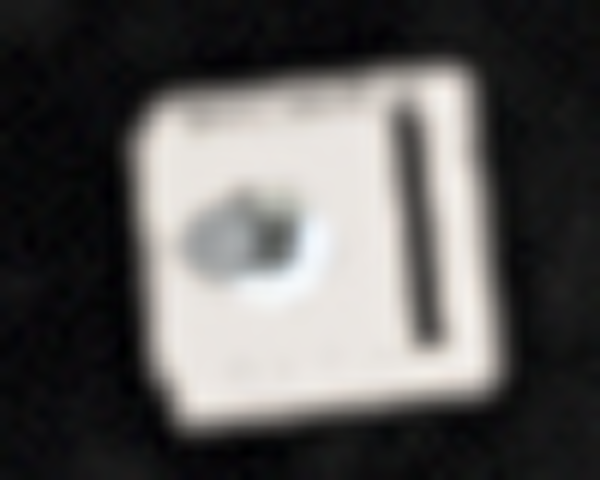

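```bash
cat > d.py <<'E'
import sys; from h import *
np.set_printoptions(precision=3,suppress=True)
g=[float(a) for a in sys.argv[1:]]; o=bot.get_obs()
r=R.from_euler("xyz",o["tcp_rot"],degrees=True); r2=R.from_euler("xyz",g[3:6],degrees=True)
print("t",round(o["time"],2),"pos",np.array(o["ee_pos"]),"rot",np.array(o["tcp_rot"]),"op",round(o["opening"],4),"F",np.array(o["wrist_force"]),"q",np.array(o["q"]).round(0))
print("shift cm",r.inv().apply(np.array(g[:3])-o["ee_pos"])*100,"turn",(r.inv()*r2).as_rotvec(),"shift after turn",r2.inv().apply(np.array(g[:3])-o["ee_pos"])*100)
E
python3 -c "
from h import *
for z in(.131,.12):print(onz('top',(218.3-.46,294.25-.46),z))
for z in(.07,):print(onz('top',(285/12+200-.46,245/12+274-.46),z))
for p in((135,130),(480,65),(505,385),(180,430)):print(onz('top',(p[0]/12+200-.46,p[1]/12+274-.46),.066))
"
python3 d.py .454 -.281 .15 180 0 69
```

```text
[0.42867317 0.29694271 0.131     ]
[0.42868312 0.2991567  0.12      ]
[0.42848563 0.29440192 0.07      ]
[0.45406314 0.33023564 0.066     ]
[0.46996852 0.25219501 0.066     ]
[0.39759381 0.24420137 0.066     ]
[0.3864765  0.31741863 0.066     ]
t 2.5 pos [ 0.22  -0.504  0.231] rot [-179.995   -0.002   23.537] op 0.0853 F [ 0.503 -0.36  -0.452] q [-66.   5.  10.  95.   0.  90.]
shift cm [ 30.399 -11.105   8.126] turn [-0.    -0.    -0.793] shift after turn [29.237 13.879  8.124]
```

```bash
python3 -m pendant '[[[3.4,-1.25,0.9,0,0,0,100],[3.4,-1.25,0.9,0,0,0,100],[3.4,-1.25,0.9,0,0,0,100],[3.4,-1.25,0.9,0,0,0,100],[3.4,-1.25,0.9,0,0,0,100]]]'; python3 -m pendant '[[[3.4,-1.25,0.9,0,0,0,100],[3.4,-1.25,0.9,0,0,0,100],[3.4,-1.25,0.9,0,0,0,100],[0,0,0,0,0,-0.12,100],[0,0,0,0,0,-0.12,100]]]';python3 -m pendant '[[[0,0,0,0,0,-0.12,100],[0,0,0,0,0,-0.12,100],[0,0,0,0,0,-0.12,100],[0,0,0,0,0,-0.12,100],[0,0,0,0,0,-0.05,100]]]'; python3 d.py .454 -.281 .11 180 0 69
```

```text
time: 2.92
ee_pos: [0.351, -0.3803, 0.1857]
tcp_rot: [179.8, 0.0, 22.9]
wrist_force: [1.0, -0.1, -0.1]
opening: 0.0853
time: 3.33
ee_pos: [0.4374, -0.2961, 0.1551]
tcp_rot: [179.8, 0.1, 36.9]
wrist_force: [-0.1, -0.6, 0.6]
opening: 0.0852
time: 3.75
ee_pos: [0.4387, -0.2937, 0.1543]
tcp_rot: [180.0, 0.1, 68.8]
wrist_force: [-1.2, -0.4, -0.4]
opening: 0.0855
t 3.75 pos [ 0.439 -0.294  0.154] rot [179.974   0.1    68.799] op 0.0855 F [-1.184 -0.359 -0.43 ] q [-34.   1.  -3.  86.  -0.  77.]
shift cm [1.748 0.964 4.424] turn [ 0.     0.002 -0.004] shift after turn [1.737 0.972 4.426]
```

```bash
python3 -m pendant '[[[1.75,0.95,3,0,0,0,100],[0,0,3,0,0,0,100],[0,0,3,0,0,0,100],[0,0,0,0,0,0,100]]]'; python3 -c "
from h import *
save('side','s1',(340,150,440,225),6); save('top','t1',(390,260,460,320),6)
a=cv2.imread('pics/s1.png');b=cv2.imread('pics/t1.png');cv2.imwrite('pics/m2.png',np.hstack([cv2.resize(a,(400,300)),cv2.resize(b,(400,300))]))
"; python3 d.py .454 -.281 .034 180 0 69
```

```text
time: 4.08
ee_pos: [0.456, -0.2815, 0.0638]
tcp_rot: [179.6, 0.2, 69.1]
wrist_force: [-0.2, 0.5, -1.3]
opening: 0.0856
t 4.18 pos [ 0.458 -0.283  0.069] rot [179.304   0.233  69.036] op 0.0853 F [ 0.173 -0.131  0.676] q [-32.   3. -10.  76.  -0.  79.]
shift cm [ 0.053 -0.46   3.526] turn [0.012 0.004 0.001] shift after turn [ 0.039 -0.417  3.531]
```

View pics/m2.png

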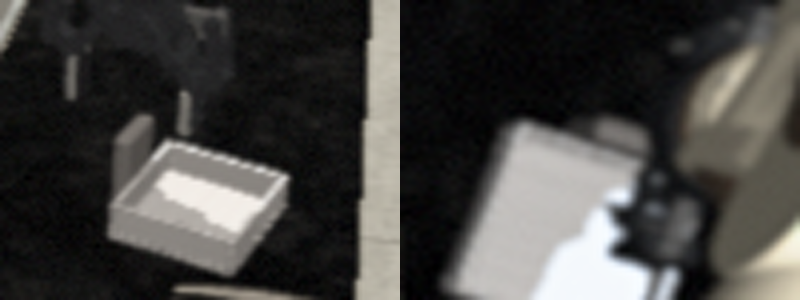

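The side crop shows both fingertips straddling the grip line but apparently farther from the camera. The top crop has the gripper covering the right end of the grip. I'll check by projection.

```bash
python3 -c "
from h import *
o=bot.get_obs();r=R.from_euler('xyz',o['tcp_rot'],degrees=True)
for s in(-.0427,.0427):
  for z in (0,-.013): print(s,z,(proj('side',r.apply([0,s,z])+o['ee_pos'])-[340,150])*4)
print('grip top proj',[(proj('side',(x,y,.068))-[340,150])*4 for x,y in((.454,-.281),(.456,-.288),(.458,-.276))],(proj('top',(.454,-.281,.068))-[390,260])*5.71)
print(onz('side',(134/4+340,128/4+150),.068))
"
```

```text
-0.0427 0 [179.78345026 133.78186884]
-0.0427 -0.013 [181.02348939 119.10532624]
0.0427 0 [ 79.07560176 101.46728344]
0.0427 -0.013 [79.77201601 86.94462404]
grip top proj [array([133.48746797, 120.67884595]), array([131.88116492, 115.5032013 ]), array([127.44824267, 123.73998241])] [246.69718132 155.85147407]
[ 0.45249439 -0.2709615   0.068     ]
```

```bash
python3 -m pendant '[[[0,-0.35,1.8,0.01,0,0,100],[0,0,1.7,0,0,0,100],[0,0,0,0,0,0,100],[0,0,0,0,0,0,100]]]'; python3 d.py .454 -.281 .035 180 0 69
```

```text
time: 4.52
ee_pos: [0.4578, -0.2845, 0.0416]
tcp_rot: [179.3, 0.4, 69.0]
wrist_force: [-0.3, 0.1, -0.7]
opening: 0.0854
t 4.52 pos [ 0.458 -0.285  0.042] rot [179.328   0.357  68.98 ] op 0.0854 F [-0.258  0.147 -0.692] q [-32.   3. -13.  73.  -0.  79.]
shift cm [ 0.195 -0.486  0.653] turn [ 0.012  0.006 -0.   ] shift after turn [ 0.191 -0.478  0.66 ]
```

```bash
python3 -m pendant '[[[0.1,-0.4,0.8,0.012,0.006,0,100],[0,-0.1,0,0,0,0,100],[0,0,0,0,0,0,60],[0,0,0,0,0,0,30],[0,0,0,0,0,0,0]]]' 40; python3 -m pendant '[[[0,0,0,0,0,0,0],[0,0,0,0,0,0,0],[0,0,0,0,0,0,0],[0,0,0,0,0,0,0],[0,0,0,0,0,0,0]]]' 40;python3 d.py .454 -.281 .035 180 0 69
```

```text
time: 4.93
ee_pos: [0.455, -0.2832, 0.0382]
tcp_rot: [179.7, 0.0, 69.0]
wrist_force: [-0.1, -0.3, -0.3]
opening: 0.0516
time: 5.35
ee_pos: [0.4552, -0.2834, 0.0392]
tcp_rot: [179.7, 0.1, 69.0]
wrist_force: [0.4, -0.7, -0.6]
opening: 0.0134
t 5.35 pos [ 0.455 -0.283  0.039] rot [179.685   0.069  68.953] op 0.0134 F [ 0.449 -0.663 -0.63 ] q [-32.   4. -13.  73.  -0.  79.]
shift cm [ 0.179 -0.201  0.422] turn [ 0.005  0.001 -0.001] shift after turn [ 0.178 -0.198  0.424]
```

```bash
python3 -m pendant '[[[0,0,0,0,0,0,0],[0,0,-1,0,0,0,0],[0,0,-1.5,0,0,0,0],[0,0,-1.5,0,0,0,0],[0,0,-0.6,0,0,0,0]]]' 80; python3 -m pendant '[[[1.5,0.9,0,0,0,0,0],[2.4,1.45,0,0,0,0,0],[2.4,1.45,0,0,0,0,0],[2.4,1.45,0,0,0,0,0],[2.4,1.45,0,0,0,0,0]]]'; python3 -m pendant '[[[2.4,1.45,0,0,0,0,0],[2.4,1.45,0,0,0,0,0],[2.0,1.2,0,0,0,0,0],[0,0,0,0,0,-0.06,0],[0,0,0,0,0,-0.1,0]]]';python3 -m pendant '[[[0,0,0,0,0,-0.1,0],[0,0,0,0,0,-0.1,0],[0,0,0,0,0,-0.1,0],[0,0,0,0,0,-0.05,0],[0,0,0,0,0,0,0]]]';python3 d.py .685 .043 .065 180 0 98.5; python3 -c "
from h import *
save('side','s2',(240,130,400,270),4)"
```

```text
time: 5.77
ee_pos: [0.4535, -0.2821, 0.0853]
tcp_rot: [180.0, -0.0, 69.0]
wrist_force: [-0.4, 0.4, -2.6]
opening: 0.0126
time: 6.18
ee_pos: [0.5572, -0.2038, 0.0891]
tcp_rot: [179.8, 0.1, 68.5]
wrist_force: [0.9, -0.9, -2.0]
opening: 0.0127
time: 6.6
ee_pos: [0.6269, -0.1482, 0.0877]
tcp_rot: [179.9, 0.1, 78.0]
wrist_force: [-1.2, -0.1, -2.7]
opening: 0.0128
time: 7.02
ee_pos: [0.6273, -0.1462, 0.0857]
tcp_rot: [-179.9, -0.0, 99.5]
wrist_force: [0.0, 0.2, -3.2]
opening: 0.013
t 7.02 pos [ 0.627 -0.146  0.086] rot [-179.927   -0.005   99.55 ] op 0.013 F [ 0.04   0.188 -3.226] q [-13.  18.   9.  81.  -0.  67.]
shift cm [17.696  8.828  2.065] turn [-0.001 -0.     0.018] shift after turn [17.855  8.5    2.075]
```

View pics/s2.png

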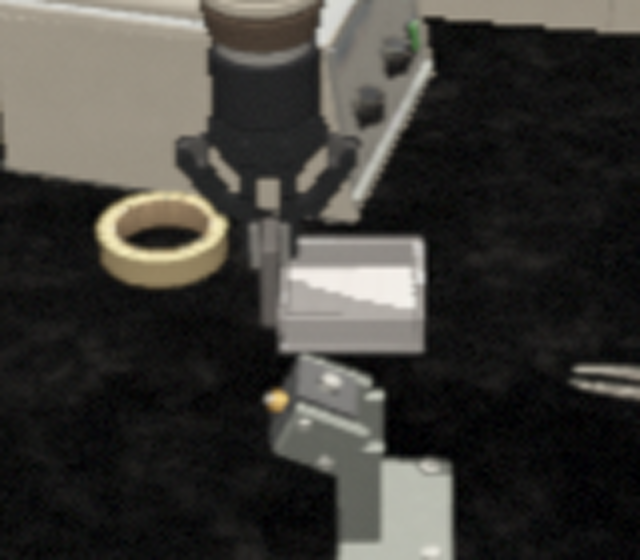

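The side view shows the tray held level by its grip, clear of the block, with the tape and forceps untouched. Next I go out beyond the block, then in.

```bash
python3 -m pendant '[[[0,1.5,0.5,0,0,0,0],[0,2.2,0.8,0,0,0,0],[0,2.2,0.8,0,0,0.018,0],[2,0.3,0,0,0,0,0],[2.5,0.4,0,0,0,0,0]]]'; python3 -m pendant '[[[2.5,0.4,0,0,0,0,0],[2.5,0.4,0,0,0,0,0],[2.5,0.4,0,0,0,0,0],[2.5,0.4,0,0,0,0,0],[1.5,0.3,0,0,0,0,0]]]'; python3 -m pendant '[[[0,0,0,0,0,0,0]]]'; python3 d.py .656 .043 .055 180 0 98.5
```

```text
time: 7.48
ee_pos: [0.6882, -0.0946, 0.0632]
tcp_rot: [-179.9, 0.1, 97.2]
wrist_force: [-0.5, 0.4, -2.6]
opening: 0.0127
time: 7.9
ee_pos: [0.6929, 0.0273, 0.0604]
tcp_rot: [-179.7, -0.0, 96.4]
wrist_force: [0.6, -0.1, -2.7]
opening: 0.0131
time: 7.98
ee_pos: [0.6929, 0.0305, 0.0602]
tcp_rot: [-179.7, -0.1, 96.4]
wrist_force: [0.5, -1.1, -2.4]
opening: 0.0129
t 7.98 pos [0.693 0.031 0.06 ] rot [-179.663   -0.05    96.382] op 0.0129 F [ 0.527 -1.103 -2.416] q [ 3. 25. 16. 81.  0. 86.]
shift cm [ 1.65  -3.523  0.542] turn [-0.006 -0.001 -0.037] shift after turn [ 1.779 -3.463  0.52 ]
```

```bash
python3 -m pendant '[[[1.2,0,0.2,0,0,-0.037,0],[0.3,-1.2,0.2,-0.006,0,0,0],[0.2,-1.4,0.2,0,0,0,0],[0,-0.8,0,0,0,0,0],[0,0,0,0,0,0,0]]]'; python3 d.py .656 .043 .039 180 0 98.5
```

```text
time: 8.4
ee_pos: [0.6556, 0.0436, 0.0524]
tcp_rot: [-179.9, -0.1, 98.6]
wrist_force: [-0.5, -0.3, -2.6]
opening: 0.0129
t 8.4 pos [0.656 0.044 0.052] rot [-179.939   -0.053   98.622] op 0.0129 F [-0.465 -0.338 -2.571] q [ 4. 20.  8. 78.  0. 85.]
shift cm [-0.07   0.035  1.342] turn [-0.001 -0.001  0.002] shift after turn [-0.069  0.034  1.342]
```

```bash
python3 -m pendant '[[[0,0,0.5,0,0,0,0],[0,0,0.5,0,0,0,0],[0,0,0.35,0,0,0,0],[0,0,0,0,0,0,0],[0,0,0,0,0,0,0]]]'; python3 d.py .656 .043 .039 180 0 98.5; python3 -c "
from h import *
save('side','s3',(250,150,410,270),4); 
for t in('tray_floor','tray_grip','bore_out'): print(t,mark('side',t))"
```

```text
time: 8.82
ee_pos: [0.6574, 0.0429, 0.0392]
tcp_rot: [179.9, -0.1, 98.5]
wrist_force: [-2.3, 0.9, 1.4]
opening: 0.0129
t 8.82 pos [0.657 0.043 0.039] rot [179.891  -0.078  98.539] op 0.0129 F [-2.295  0.875  1.45 ] q [ 4. 20.  7. 76.  0. 85.]
shift cm [ 0.032 -0.136  0.02 ] turn [ 0.002 -0.001  0.001] shift after turn [ 0.032 -0.136  0.02 ]
tray_floor (array([301.7, 255.1]), 0.82)
tray_grip (array([282.7, 249. ]), 0.69)
bore_out (array([314.4, 237.6]), 0.78)
```

View pics/s3.png

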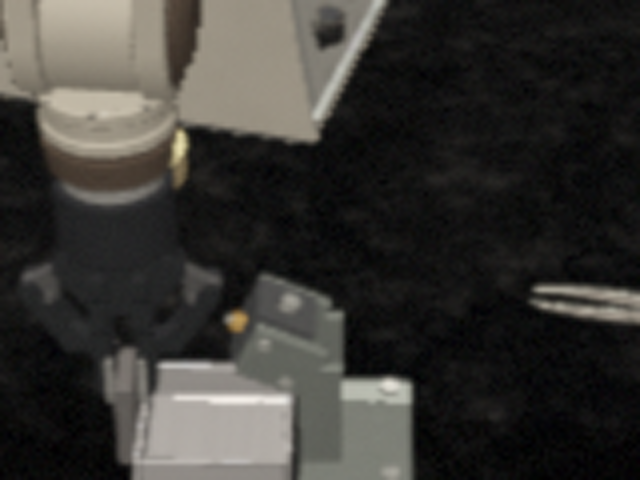

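The tray is on the desk, since the wrist force changed sign. Its grip is on the far side and the block mouth is over its near part. I'll open only partway so the hand stays clear of the plunger, then raise.

```bash
python3 -m pendant '[[[0,0,0,0,0,0,30],[0,0,0,0,0,0,30],[0,0,0,0,0,0,30],[0,0,0,0,0,0,30],[0,0,0,0,0,0,30]]]'; python3 -m pendant '[[[0,0.2,-1.5,0,0,0,30],[0,0,-3.5,0,0,0,30],[0,0,-4,0,0,0,30],[0,0,-4,0,0,0,30],[0,0,-4,0,0,0,30]]]';  python3 d.py .4287 .298 .2 180 0 0; python3 -c "
from h import *
bot.camera('side')
for t in('tray_floor','tray_grip'): print(t,mark('side',t))
for p in ((.6,.0347,.006),(.6565,.043,.05)): print(proj('side',p))"
```

```text
time: 9.43
ee_pos: [0.6582, 0.0426, 0.0385]
tcp_rot: [179.8, -0.0, 98.5]
wrist_force: [0.4, -0.3, -0.2]
opening: 0.0258
time: 9.85
ee_pos: [0.6552, 0.0424, 0.2019]
tcp_rot: [-179.0, -0.1, 98.5]
wrist_force: [0.5, 0.1, -0.1]
opening: 0.0257
t 9.85 pos [0.655 0.042 0.202] rot [-179.036   -0.129   98.534] op 0.0257 F [ 0.535  0.116 -0.063] q [ 4. 21. 26. 96.  0. 85.]
shift cm [ 28.64  -18.6     0.565] turn [-0.014  0.013  1.72 ] shift after turn [-22.651 -25.562   0.188]
tray_floor (array([305.4, 259.4]), 0.66)
tray_grip (array([406.2, 228.5]), 0.7)
[304.56626438 257.9733012 ]
[282.28807438 244.92071154]
```

```bash
python3 -m pendant '[[[2,-1.3,0,-0.014,0,0,55],[3.3,-2.15,0,0,0,0,55],[3.3,-2.15,0,0,0,0,55],[3.3,-2.15,0,0,0,0,55],[3.3,-2.15,0,0,0,0,55]]]'; python3 -m pendant '[[[3.3,-2.15,0,0,0,0,55],[3.3,-2.15,0,0,0,0,55],[3.3,-2.15,0,0,0,0,55],[2,-1.3,0,0,0,0,55],[0,0,0,0,0,0,55]]]';  python3 d.py .4287 .298 .16 180 0 98.5
```

```text
time: 10.42
ee_pos: [0.5363, 0.1765, 0.1971]
tcp_rot: [-180.0, 0.0, 98.0]
wrist_force: [0.3, 0.4, 0.9]
opening: 0.0465
time: 10.83
ee_pos: [0.4319, 0.2904, 0.1915]
tcp_rot: [-179.6, 0.1, 98.2]
wrist_force: [0.2, 0.2, 0.1]
opening: 0.047
t 10.83 pos [0.432 0.29  0.192] rot [-179.587    0.067   98.173] op 0.047 F [0.191 0.244 0.07 ] q [ 34.   1.   1.  91.   0. 116.]
shift cm [ 0.805 -0.182  3.152] turn [-0.007  0.001 -0.006] shift after turn [ 0.802 -0.2    3.152]
```

```bash
python3 -m pendant '[[[0.8,-0.2,1,-0.007,0.001,-0.006,55],[0,0,2,0,0,0,55],[0,0,0,0,0,0,55],[0,0,0,0,0,0,55]]]';  python3 d.py .4287 .298 .087 180 0 98.5; python3 -c "
from h import *
save('side','s4',(300,250,410,360),5.4); o=bot.get_obs()
print((proj('side',o['ee_pos'])-[300,250])*5.4)
for s in((-.0235),.0235):print((proj('side',R.from_euler('xyz',o['tcp_rot'],degrees=True).apply([0,s,0])+o['ee_pos'])-[300,250])*5.4)
print((proj('side',(.4287,.298,.131))-[300,250])*5.4)"
```

```text
time: 11.17
ee_pos: [0.4264, 0.2989, 0.1582]
tcp_rot: [-179.9, 0.1, 98.8]
wrist_force: [-0.1, -0.1, 0.6]
opening: 0.0468
t 11.17 pos [0.426 0.299 0.158] rot [-179.867    0.096   98.797] op 0.0468 F [-0.079 -0.095  0.634] q [ 35.   0.  -3.  87.  -0. 116.]
shift cm [-0.113  0.23   7.115] turn [-0.002  0.002  0.005] shift after turn [-0.124  0.214  7.115]
[310.11865965 241.73738022]
[371.92762974 242.51537021]
[248.38814737 240.95037192]
[302.34301259 289.06960376]
```

View pics/s4.png

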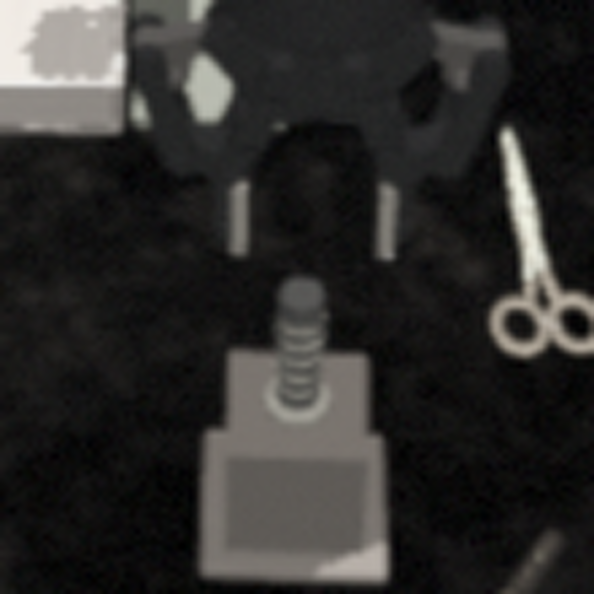

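The handle top is at (302,287) in the crop, where I predicted it, with the fingers straddling it. I'll descend.

```bash
python3 -m pendant '[[[-0.1,0.2,1.2,0,0.002,0,55],[0,0,2,0,0,0,55],[0,0,2,0,0,0,55],[0,0,1.2,0,0,0,55],[0,0,0,0,0,0,55]]]';  python3 d.py .4287 .298 .087 180 0 98.5
```

```text
time: 11.63
ee_pos: [0.4318, 0.2965, 0.0921]
tcp_rot: [180.0, -0.1, 98.6]
wrist_force: [-0.5, -0.3, -0.2]
opening: 0.0471
t 11.63 pos [0.432 0.297 0.092] rot [179.963  -0.099  98.557] op 0.0471 F [-0.531 -0.309 -0.207] q [ 34.   1. -10.  79.   0. 116.]
shift cm [ 0.194 -0.289  0.51 ] turn [ 0.001 -0.002  0.001] shift after turn [ 0.194 -0.289  0.51 ]
```

```bash
python3 -m pendant '[[[0.2,-0.25,0.5,0,0,0,55],[0,0,0,0,0,0,55],[0,0,0,0,0,0,30],[0,0,0,0,0,0,15],[0,0,0,0,0,0,0]]]' 40;python3 -m pendant '[[[0,0,0,0,0,0,0],[0,0,0,0,0,0,0],[0,0,0,0,0,0,0],[0,0,0,0,0,0,0]]]' 80;  python3 d.py .4287 .298 .087 180 0 98.5
```

```text
time: 12.05
ee_pos: [0.4304, 0.2978, 0.0886]
tcp_rot: [179.9, -0.1, 98.4]
wrist_force: [0.1, -0.2, -0.7]
opening: 0.0169
time: 12.38
ee_pos: [0.4309, 0.2982, 0.0899]
tcp_rot: [179.8, -0.2, 98.5]
wrist_force: [0.4, -0.1, -0.6]
opening: 0.0158
t 12.38 pos [0.431 0.298 0.09 ] rot [179.766  -0.2    98.46 ] op 0.0158 F [ 0.407 -0.144 -0.584] q [ 35.   1. -10.  79.   0. 116.]
shift cm [ 0.009 -0.22   0.287] turn [ 0.004 -0.003 -0.001] shift after turn [ 0.01  -0.219  0.288]
```

```bash
python3 -m pendant '[[[0,0,-1.5,0,0,0,0],[0,0,-3,0,0,0,0],[0,0,-4,0,0,0,0],[0,0,-4,0,0,0,0],[0,0,-2.5,0,0,0,0]]]';  python3 d.py .5063 .0208 .24 180 0 98.5
```

```text
time: 12.8
ee_pos: [0.4273, 0.2956, 0.2377]
tcp_rot: [-179.5, 0.2, 98.5]
wrist_force: [1.1, 0.5, -1.4]
opening: 0.0162
t 12.8 pos [0.427 0.296 0.238] rot [-179.521    0.154   98.472] op 0.0162 F [ 1.055  0.482 -1.441] q [ 35.   1.   7.  96.   0. 116.]
shift cm [-28.342   3.767  -0.187] turn [-0.008  0.003 -0.001] shift after turn [-28.343   3.755  -0.232]
```

```bash
python3 -m pendant '[[[-2,0.3,0,-0.008,0.003,0,0],[-3.7,0.5,0,0,0,0,0],[-3.7,0.5,0,0,0,0,0],[-3.7,0.5,0,0,0,0,0],[-3.7,0.5,0,0,0,0,0]]]'; python3 -m pendant '[[[-3.7,0.5,0,0,0,0,0],[-3.7,0.5,0,0,0,0,0],[-2.7,0.4,0,0,0,0,0],[0,0,0,-0.1,0,0,0],[0,0,0,-0.11,0,0,0]]]';python3 -m pendant '[[[0,0,0,-0.11,0,0,0],[0,0,0,-0.09,0,0,0],[0,0,0,0,0,0,0]]]';  python3 d.py .5063 .0208 .2161 155 0 98.5
```

```text
time: 13.22
ee_pos: [0.4772, 0.1347, 0.2457]
tcp_rot: [179.3, -0.4, 99.1]
wrist_force: [0.8, -0.8, -0.4]
opening: 0.0163
time: 13.63
ee_pos: [0.5126, 0.0258, 0.2386]
tcp_rot: [167.8, -0.3, 98.8]
wrist_force: [-1.2, 0.2, 0.6]
opening: 0.0162
time: 13.88
ee_pos: [0.5113, 0.0238, 0.2355]
tcp_rot: [155.8, -0.3, 98.6]
wrist_force: [-0.8, -0.2, -1.0]
opening: 0.0164
t 13.88 pos [0.511 0.024 0.236] rot [155.836  -0.331  98.584] op 0.0164 F [-0.751 -0.186 -0.963] q [  1. -25. -19.  72.   4.  83.]
shift cm [-0.234 -1.282  1.552] turn [-0.015 -0.006 -0.001] shift after turn [-0.223 -1.305  1.534]
```

```bash
python3 -m pendant '[[[-0.2,-1.2,0.6,-0.015,-0.006,0,0],[0,0,0.8,0,0,0,0],[0,0,0,0,0,0,0],[0,0,0,0,0,0,0]]]';  python3 d.py .5063 .0208 .2161 155 0 98.5; python3 -c "
from h import *
np.set_printoptions(precision=2,suppress=True)
save('side','s5',(285,190,365,250),5); save('top','t5',(285,215,365,275),5); save('side','f5')
a=cv2.imread('pics/s5.png');b=cv2.imread('pics/t5.png');cv2.imwrite('pics/m5.png',np.hstack([a,b]))
o=bot.get_obs();r=R.from_euler('xyz',o['tcp_rot'],degrees=True);p=r.apply([0,0,.0859])+o['ee_pos']
for n,X in dict(tip=p,handle=r.apply([0,0,.02])+o['ee_pos'],pinend=(.5506,.0274,.1201)).items(): print(n,X,(proj('side',X)-[285,190])*5,(proj('top',X)-[285,215])*5)
"
```

```text
time: 14.22
ee_pos: [0.5059, 0.0209, 0.2193]
tcp_rot: [155.1, 0.0, 98.4]
wrist_force: [-0.2, 1.0, -1.1]
opening: 0.0158
t 14.22 pos [0.506 0.021 0.219] rot [155.108   0.019  98.414] op 0.0158 F [-0.162  0.959 -1.095] q [  1. -27. -22.  69.   3.  83.]
shift cm [-0.019 -0.099  0.306] turn [-0.002  0.001 -0.001] shift after turn [-0.019 -0.1    0.306]
tip [0.54 0.03 0.14] [205.45 137.88] [189.95 181.81]
handle [0.51 0.02 0.2 ] [261.57  40.03] [200.79 225.78]
pinend (0.5506, 0.0274, 0.1201) [188.71 171.38] [186.92 169.55]
```

View pics/m5.png

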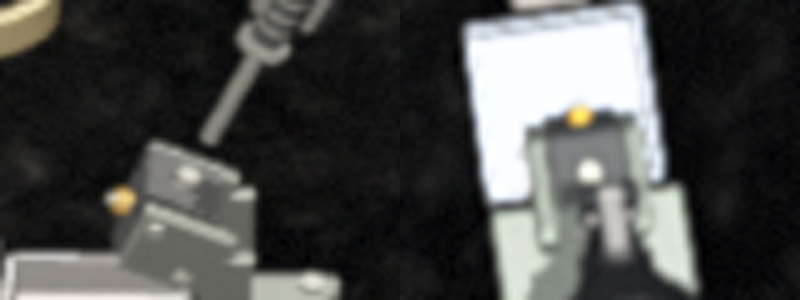

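The tray is in place. In the side crop the tip is at (208,140), close to the predicted (205,138), and the pin end is at (188,174). In the top crop a light strip ends at (610,188), about 20 crop px right of my prediction. I'll cross-check that with the networks and triangulation.

```bash
python3 -c "
from h import *
np.set_printoptions(precision=4,suppress=True)
S=lambda u,v:np.array([u/5+285-.4,v/5+190-.4]); T=lambda u,v:np.array([u/5+285-.4,v/5+215-.4])
print('tri strip',tri(S(208,140),T(210,188))); print('tri pred',tri(S(208,140),T(190,182)))
print('pin',tri(S(188,174),T(189,171)))
o=bot.get_obs();r=R.from_euler('xyz',o['tcp_rot'],degrees=True);print('tip fk',r.apply([0,0,.0859])+o['ee_pos'])
for c in('side','top'):
  bot.camera(c)
  for t in('punch_tip','punch_grip','bore_in','pin_center'):
    print(c,t,mark(c,t))
  m=bot.masks_of(c,'punch_tip')
  if m: print(c,[(round(x['confidence'],2),x['extent'],x['pixels'].sum()) for x in m[:2]])
im=bot.camera('top')[:,:,::-1];cv2.imwrite('pics/t6.png',cv2.resize(im[235:275,305:345],(600,600),interpolation=cv2.INTER_NEAREST))
"
```

```text
tri strip (array([0.5421, 0.0168, 0.1342]), np.float64(0.0028653624544020674))
tri pred (array([0.5422, 0.0272, 0.1422]), np.float64(0.001324831895944874))
pin (array([0.5515, 0.0274, 0.1195]), np.float64(0.0010430106569785788))
tip fk [0.542  0.0263 0.1415]
side punch_tip (array([326.5, 215.8]), 0.55)
side punch_grip (array([315.7, 262.2]), 0.58)
side bore_in (array([323.9, 228.5]), 0.82)
side pin_center (array([352.5, 324.7]), 0.41)
side [(0.76, [326.4, 177.5, 352.3, 219.2], np.int64(238))]
top punch_tip (None, 0)
top punch_grip (None, 0)
top bore_in (array([319.3, 251. ]), 0.86)
top pin_center (array([321.4, 244.9]), 0.55)
top [(0.45, [300.3, 209.0, 337.5, 256.0], np.int64(958))]
```

View pics/t6.png

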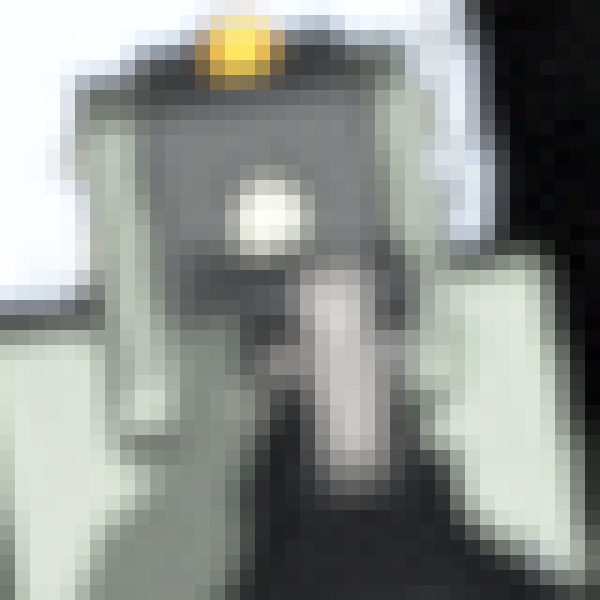

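```bash
python3 -c "
from h import *
np.set_printoptions(precision=1,suppress=True)
o=bot.get_obs();r=R.from_euler('xyz',o['tcp_rot'],degrees=True)
P=lambda v:r.apply(v)+o['ee_pos']
for n,X in dict(tip=P([0,0,.0859]),collar=P([0,0,.0239]),tcp=P([0,0,0]),frontfinger_end=P([0,.016,0]),ff_back=P([0,.016,-.03]),body=P([0,0,-.073]),flange=P([0,0,-.15])).items(): print(n,proj('side',X),proj('top',X))
u=np.array([.989,.148]);w=np.array([-.148,.989]);c=np.array([.6,.0347])
for a,b in((1,1),(1,-1),(-1,1),(-1,-1)): print('tray rim',proj('top',[*(c+.05*a*u+.05*b*w),.03]))
print('S9', (np.array([[262,45],[255,57],[208,140]])/5+[285,190]-.4))
t=cv2.imread('pics/t5.png'); im=bot.camera('top')[:,:,::-1]; cv2.imwrite('pics/t7.png',cv2.resize(im[215:305,290:370],(640,720))[:600])
s=bot.camera('side')[:,:,::-1];cv2.imwrite('pics/mm.png',np.hstack([cv2.resize(im[200:290,285:345],(380,570),interpolation=cv2.INTER_CUBIC),cv2.resize(s[165:225,315:357],(399,570),interpolation=cv2.INTER_CUBIC)]))
"
```

```text
tip [326.4 217.7] [323.1 251.6]
collar [336.9 199.3] [325.1 259.9]
tcp [341.2 191.9] [326.  263.3]
frontfinger_end [335.2 189.5] [325.2 257.2]
ff_back [340.6 180. ] [326.3 261.6]
body [354.7 168.4] [328.8 274.7]
flange [370.  141.9] [332.1 288.5]
tray rim [299.6 220. ]
tray rim [334.1 215.5]
tray rim [304.2 254.5]
tray rim [339.  249.8]
S9 [[337.  198.6]
 [335.6 201. ]
 [326.2 217.6]]
```

View pics/mm.png

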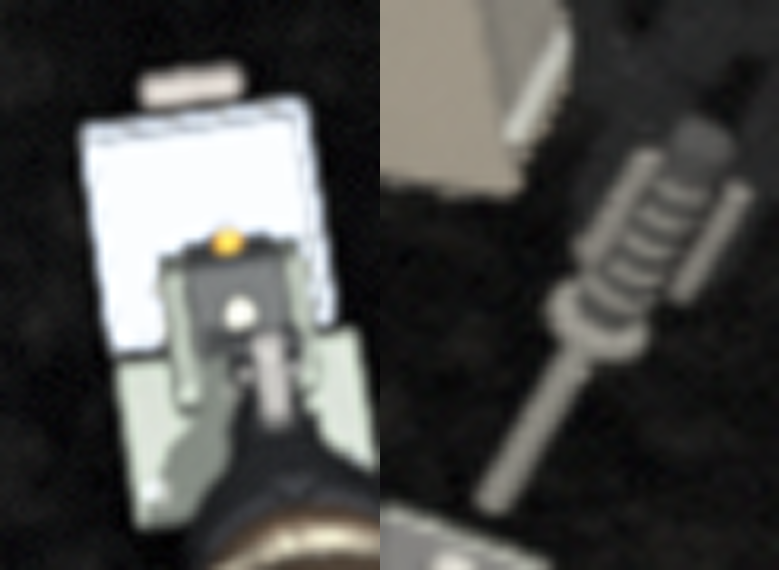

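The side view agrees with kinematics at tip, collar and head. The top-view strip doesn't separate into shank and front finger. I'll turn the tool 90° about its axis, which moves the fingers aside, and then compare.

```bash
python3 -m pendant '[[[0,0,-1,0,0,0,0],[0,0,0,0,0,-0.1,0],[0,0,0,0,0,-0.12,0],[0,0,0,0,0,-0.12,0],[0,0,0,0,0,-0.12,0]]]' >/dev/null; python3 -m pendant '[[[0,0,0,0,0,-0.12,0],[0,0,0,0,0,-0.12,0],[0,0,0,0,0,-0.12,0],[0,0,0,0,0,-0.12,0],[0,0,0,0,0,-0.12,0]]]'>/dev/null; python3 -m pendant '[[[0,0,0,0,0,-0.12,0],[0,0,0,0,0,-0.12,0],[0,0,0,0,0,-0.12,0],[0,0,0,0,0,-0.1,0],[0,0,0,0,0,0,0]]]'
cat > w.py <<'E'
from h import *
np.set_printoptions(precision=1,suppress=True,linewidth=200)
o=bot.get_obs();r=R.from_euler('xyz',o['tcp_rot'],degrees=True)
z=r.apply([0,0,1]);print('tool z',z.round(3),'tcp',np.array(o['ee_pos']).round(4),'F',np.array(o['wrist_force']),'tip',(o['ee_pos']+z*.0859).round(4))
E=np.array([.5506,.0274,.1201]);bz=-np.array([.418,.0625,-.906]);d=o['ee_pos']+z*.0859-E;print('tip above pin end mm',d@bz*1e3,'lateral mm',(d-d@bz*bz)*1e3)
for n,a in dict(tip=.0859,collar=.0239,tcp=0,head=-.041).items(): X=o['ee_pos']+z*a; print(n,proj('side',X),proj('top',X))
s=bot.camera('side');t=bot.camera('top')
cv2.imwrite('pics/ls.png',s[:,:,::-1]);cv2.imwrite('pics/lt.png',t[:,:,::-1])
print('top lum');print('     ',np.arange(314,336));
for v in range(244,268,1):print(v,t[v,314:336].mean(1).astype(int))
E
python3 w.py; R='import'; python3 -c "
import cv2,numpy as np
t=cv2.imread('pics/lt.png');s=cv2.imread('pics/ls.png')
cv2.imwrite('pics/mn.png',np.hstack([cv2.resize(t[235:280,305:345],(400,450),interpolation=cv2.INTER_CUBIC),cv2.resize(s[180:225,315:355],(400,450),interpolation=cv2.INTER_CUBIC)]))"
python3 d.py .5063 .0208 .2161 155 0 -171.5
```

```text
time: 16.37
ee_pos: [0.4985, 0.0196, 0.2407]
tcp_rot: [-179.5, 25.4, -170.7]
wrist_force: [-0.5, -0.3, -1.9]
opening: 0.0161
tool z [ 0.4  0.1 -0.9] tcp [0.5 0.  0.2] F [-0.5 -0.3 -1.9] tip [0.5 0.  0.2]
tip above pin end mm 45.690414924520994 lateral mm [3.5 0.3 1.6]
tip [328.9 210.5] [323.8 253.3]
collar [339.9 191.8] [325.9 262. ]
tcp [344.2 184.3] [326.7 265.6]
head [352.  171.1] [328.3 272.2]
top lum
      [314 315 316 317 318 319 320 321 322 323 324 325 326 327 328 329 330 331 332 333 334 335]
244 [132 121 127 131 130 129 130 130 129 127 129 130 131 130 128 130 154 184 190 193 213 222]
245 [130 118 126 128 129 128 127 127 126 125 125 127 130 130 129 128 146 177 190 203 222 224]
246 [130 116 127 128 128 127 124 139 149 147 132 126 127 129 129 126 139 172 188 200 215 219]
247 [134 116 124 129 128 124 134 174 205 202 171 136 126 129 130 124 132 169 186 189 191 205]
248 [144 118 120 128 127 123 154 220 242 243 219 158 128 128 129 121 127 166 187 184 181 205]
249 [157 123 120 128 128 126 168 236 252 251 236 174 131 128 128 122 127 167 189 183 185 220]
250 [166 126 120 128 129 128 16
[... 1191 characters left out ...]
263 [173 164 143 133 133 139 161 183 178 144 133 140 134 122 124 119 104 120 138 142 153 175]
264 [118 111 117 127 129 134 148 158 148 121 133 150 138 121 119 112  94 110 137 129 109 118]
265 [115 102 117 125 116 110 122 141 138 116 124 141 136 126 123 111  88 104 135 127  85  75]
266 [142 124 128 126  96  75  91 128 137 111 105 118 122 123 123 111  93 106 138 124  79  58]
267 [149 134 135 126  88  55  70 113 127 104  90 101 109 115 116 108  98 104 129 109  67  49]
t 16.47 pos [0.499 0.02  0.241] rot [-179.738   25.443 -171.188] op 0.0163 F [-0.573 -0.11  -0.572] q [  0. -28. -21.  71.   3.  -8.]
shift cm [0.346 0.013 2.55 ] turn [-0.432  0.436  0.101] shift after turn [-0.783 -1.031  2.224]
```

View pics/mn.png

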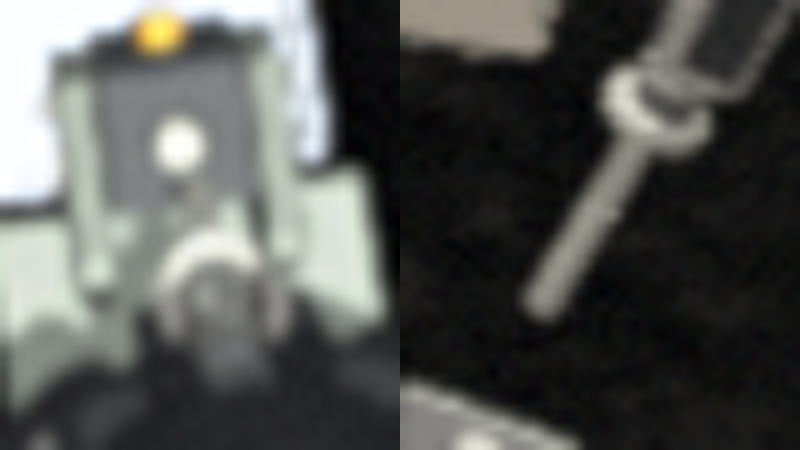

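The rotated view settles it. The collar in the top view is at about (326,262) against the predicted (325.9,262), and the side tip is at (328.8,210.5) against (328.9,210.5). Kinematics are right and the strip was the front finger. I'll align 3 mm above the pin.

```bash
python3 d.py .5138 .0218 .2003 180 25 -171.5
```

```text
t 16.47 pos [0.499 0.02  0.241] rot [-179.738   25.443 -171.188] op 0.0163 F [-0.573 -0.11  -0.572] q [  0. -28. -21.  71.   3.  -8.]
shift cm [0.341 0.005 4.301] turn [-0.002  0.008  0.005] shift after turn [ 0.308 -0.006  4.304]
```

```bash
python3 -m pendant '[[[0.3,0,1.2,-0.002,0.008,0.005,0],[0,0,1.4,0,0,0,0],[0,0,1,0,0,0,0],[0,0,0,0,0,0,0],[0,0,0,0,0,0,0]]]';python3 d.py .5138 .0218 .2003 180 25 -171.5
```

```text
time: 16.88
ee_pos: [0.5115, 0.0215, 0.2039]
tcp_rot: [179.6, 24.9, -172.4]
wrist_force: [-0.7, -0.3, -1.3]
opening: 0.0162
t 16.88 pos [0.512 0.021 0.204] rot [ 179.637   24.896 -172.352] op 0.0162 F [-0.735 -0.328 -1.29 ] q [  1. -26. -24.  68.   3.  -6.]
shift cm [-0.06   0.001  0.422] turn [ 0.    -0.002 -0.013] shift after turn [-0.059  0.     0.422]
```

```bash
python3 -m pendant '[[[-0.06,0,0.4,0,-0.002,-0.013,0],[0,0,0.2,0,0,0,0],[0,0,0.3,0,0,0,0],[0,0,0.3,0,0,0,0],[0,0,0.3,0,0,0,0]]]';python3 d.py .5138 .0218 .2003 180 25 -171.5; python3 w.py | head -3
```

```text
time: 17.3
ee_pos: [0.5189, 0.0224, 0.1914]
tcp_rot: [180.0, 25.1, -171.6]
wrist_force: [-3.1, 0.4, 0.3]
opening: 0.0164
t 17.3 pos [0.519 0.022 0.191] rot [ 179.994   25.116 -171.558] op 0.0164 F [-3.144  0.422  0.271] q [  1. -25. -25.  66.   3.  -7.]
shift cm [ 0.084  0.012 -1.025] turn [-0.     0.002 -0.001] shift after turn [ 0.086  0.012 -1.025]
tool z [ 0.4  0.1 -0.9] tcp [0.5 0.  0.2] F [-3.1  0.4  0.3] tip [0.6 0.  0.1]
tip above pin end mm -7.729896091610301 lateral mm [ 1.1 -0.1  0.5]
tip [321.1 226.2] [322.2 247.5]
```

```bash
python3 -m pendant '[[[0.05,0,0.4,0,0,0,0],[0,0,0.4,0,0,0,0],[0,0,0.4,0,0,0,0],[0,0,0.4,0,0,0,0]]]'; python3 w.py | head -3;  python3 d.py .5138 .0218 .2003 180 25 -171.5
```

```text
time: 17.73
ee_pos: [0.5257, 0.0234, 0.1764]
tcp_rot: [-180.0, 25.2, -171.6]
wrist_force: [-3.5, 0.1, 1.6]
opening: 0.0158
tool z [ 0.4  0.1 -0.9] tcp [0.5 0.  0.2] F [-3.5  0.1  1.6] tip [0.6 0.  0.1]
tip above pin end mm -24.261272005317394 lateral mm [ 1.1 -0.1  0.5]
tip [318.4 230.8] [321.7 245.6]
t 17.83 pos [0.526 0.023 0.176] rot [ 179.989   25.118 -171.559] op 0.0163 F [-0.114  0.358 -1.618] q [  1. -25. -26.  64.   3.  -7.]
shift cm [ 0.026  0.009 -2.745] turn [-0.     0.002 -0.001] shift after turn [ 0.032  0.01  -2.744]
```

```bash
python3 -m pendant '[[[0,0,0.5,0,0,0,0],[0,0,0.5,0,0,0,0],[0,0,0.6,0,0,0,0],[0,0,0.6,0,0,0,0],[0,0,0.5,0,0,0,0]]]'; python3 w.py | head -3
```

```text
time: 18.25
ee_pos: [0.5374, 0.0252, 0.1485]
tcp_rot: [180.0, 25.1, -171.6]
wrist_force: [0.2, -0.2, -1.4]
opening: 0.0161
tool z [ 0.4  0.1 -0.9] tcp [0.5 0.  0.1] F [ 0.2 -0.2 -1.4] tip [0.6 0.  0.1]
tip above pin end mm -54.48983918043998 lateral mm [-0.  -0.2 -0.1]
tip [314.1 239.3] [320.9 242.5]
```

```bash
python3 -m pendant '[[[0,0,-1.5,0,0,0,0],[0,0,-2,0,0,0,0],[0,0,-2,0,0,0,0],[0,0,-2,0,0,0,0],[0,0,-2,0,0,0,0]]]'; python3 d.py .4309 .2982 .23 180 0 98.5; python3 -c "
from h import *
np.set_printoptions(precision=4,suppress=True)
for c in('side','top'):
  bot.camera(c)
  for t in('pin_center','tray_floor'):
    m=bot.mark_of(c,t); print(c,t,[(x['uv'],round(x['confidence'],2),onz(c,x['uv'],.012)[:2]) for x in m[:2]])
im=bot.camera('top'); im2=cv2.imread('pics/lt.png')[:,:,::-1]
d=np.abs(im.astype(int)-im2).sum(2)[205:248,295:342]
ys,xs=np.nonzero(d>90);print(len(xs),[ (onz('top',(xs.mean()+295,ys.mean()+205),.012)[:2],xs.min()+295,xs.max()+295,ys.min()+205,ys.max()+205) if len(xs) else 0])
"
```

```text
time: 18.77
ee_pos: [0.4962, 0.0195, 0.2318]
tcp_rot: [179.9, 24.6, -171.6]
wrist_force: [-0.1, -0.3, -0.2]
opening: 0.0162
t 18.77 pos [0.496 0.019 0.232] rot [ 179.906   24.629 -171.557] op 0.0162 F [-0.117 -0.252 -0.241] q [  0. -27. -21.  72.   4.  -7.]
shift cm [ 2.225 28.531 -0.775] turn [0.338 0.336 1.544] shift after turn [28.532 -2.336  0.18 ]
side pin_center [([297.9, 251.9], 0.41, array([0.6213, 0.0202]))]
side tray_floor [([346.0, 181.8], 0.62, array([ 0.5462, -0.3445]))]
top pin_center [([316.0, 229.2], 0.56, array([0.6189, 0.044 ]))]
top tray_floor [([314.5, 236.5], 0.92, array([0.5975, 0.048 ]))]
14 [(array([0.5685, 0.0245]), np.int64(319), np.int64(326), np.int64(246), np.int64(247))]
```

```bash
python3 d.py .4309 .2982 .25 180 0 -171.5; python3 -c "
from h import *
np.set_printoptions(linewidth=220)
im=bot.camera('top').astype(int); im2=cv2.imread('pics/lt.png')[:,:,::-1]
d=np.abs(im-im2).sum(2)
print('cols 302..334');
for v in range(214,244): print(v,d[v,302:335])
"
```

```text
t 19.12 pos [0.496 0.02  0.229] rot [ 179.887   24.496 -171.566] op 0.0162 F [-0.484  0.033 -1.52 ] q [  0. -27. -22.  71.   3.  -7.]
shift cm [ 1.311 28.529 -2.82 ] turn [ 0.002  0.428 -0.001] shift after turn [ 2.353 28.526 -2.074]
cols 302..334
214 [10 10 11 16  7 11 19 19 23 24 20 25 28 23 18 24 19 21 22 21 17 10 10  0  3  1  2  9  8  9  3  7 16]
215 [ 9 10  6  1  3 12 19 18 23 23 21 22 18 20 19 17 19 14 11 11  6 10 16 10  7 12 16 13 13 13 13  7  6]
216 [13 18  3  4  6  8 14 16 18 13 16 15 15 17 14 11 11 10 15 12 14 15 13 11 18 15 18 21 18 19 18 10  7]
217 [ 5  5  4  1  3 10 14  9 14 10 13 13 11 17 17 12 17 22 18 19 24 19 20 23 24 20 20 23 21 21 17 16 10]
218 [ 7  6  5 17 16 12 15 13 11 18 19 18 22 15 23 23 27 25 19 24 21 19 16 16 25 28 28 20 18 13 19 17 10]
219 [18 15 23 30 26 23 21 26 23 23 17 21 25 24 17 18 20 22 27 25 20 19 19 15 12 12 15 16 14 13 17 24  7]
220 [20 23 35 53 39 23 18 19 18 22 26 29 24 21 22 21 16 12 14 14 14 14 12 13  9  5  4  4 10 14 17 17 10]
221 [23 20 34 51 37 26 20 21 17 14 12 14 14 12 14 12 10  9  6  6  6  6  6  4  5  5  4  4  8 13 17 16  9]
222 [17 16 1
[... 1597 characters left out ...]
  5  8 15 15 22 20 25 17 13 14 18 18 12 18 11 16 22 21 19 24 21 18 26]
238 [ 3  3  3  5  5  3  3  5  5  5  8 19 23 20 14 11 14 18 12 11 23 12  7  9  6  9 14 12 13 16 26 22 18]
239 [ 7  6  5  5  3  3  4  9 16 18 23 23 13 13 11  8 13 14 20 22 14 12 13 12  9  7  7 12 14 12 22 22 19]
240 [10  6  3  4  3  5  5 15 20 19 20 19 13  6  4 13  7 10 17 15 11  5 10  7 12  8 12  9 14 15 23 25 22]
241 [11  6  5  3  3  4  6 15 21 14 10 12 14  7 10 12 11 13 12 10  7  8 15 10 12 11 12 18 20 20 18 17 22]
242 [12  4  3  4  3  3  6 20 18 11 13 16 10 12  7 12 12  7 12 14 17 11 14 18 12 15 17 15 19 19 20 18 25]
243 [ 8  3  3  3  3  3  6 19 17 17 18 15 14 12 13 17 15 18 13 12 18 27 18 15 15 15 15 12 18 18 19 20 23]
```

The difference image shows the pin lying in the tray at about (320,231). Next I straighten up and return to the stand.

```bash
python3 -m pendant '[[[0,0,-2,0,0,0,0],[0,0,0,0,0.1,0,0],[0,0,0,0,0.12,0,0],[0,0,0,0,0.12,0,0],[0,0,0,0,0.09,0,0]]]';python3 -m pendant '[[[0.1,2,0,0,0,0,0],[0.3,3.7,0,0,0,0,0],[0.3,3.7,0,0,0,0,0],[0.3,3.7,0,0,0,0,0],[0.3,3.7,0,0,0,0,0]]]';python3 -m pendant '[[[0.3,3.7,0,0,0,0,0],[0.3,3.7,0,0,0,0,0],[0.2,2,0,0,0,0,0],[0,0,0,0,0,0,0]]]'; python3 d.py .4309 .2982 .18 180 0 -171.5
```

```text
time: 19.58
ee_pos: [0.4839, 0.0179, 0.2503]
tcp_rot: [180.0, -0.4, -171.5]
wrist_force: [0.7, 0.4, -0.7]
opening: 0.0159
time: 20.0
ee_pos: [0.4514, 0.1836, 0.2386]
tcp_rot: [-179.8, -1.9, -172.1]
wrist_force: [-0.3, -0.2, -0.3]
opening: 0.016
time: 20.33
ee_pos: [0.4274, 0.286, 0.2333]
tcp_rot: [-179.8, -2.2, -171.8]
wrist_force: [0.1, -1.0, -1.5]
opening: 0.0164
t 20.33 pos [0.427 0.286 0.233] rot [-179.804   -2.195 -171.819] op 0.0164 F [ 0.148 -0.952 -1.508] q [33.  2.  7. 97.  1. 25.]
shift cm [-0.729  1.178  5.306] turn [-0.003 -0.038 -0.006] shift after turn [-0.531  1.157  5.334]
```

```bash
python3 -m pendant '[[[-0.7,1.2,1.5,-0.003,-0.038,-0.006,0],[0,0,2,0,0,0,0],[0,0,1.8,0,0,0,0],[0,0,0,0,0,0,0],[0,0,0,0,0,0,0]]]'; python3 d.py .4309 .2982 .16 180 0 -171.5
```

```text
time: 20.75
ee_pos: [0.4317, 0.3011, 0.1742]
tcp_rot: [-179.9, -0.1, -171.2]
wrist_force: [0.3, 0.6, -0.8]
opening: 0.0168
t 20.75 pos [0.432 0.301 0.174] rot [-179.863   -0.139 -171.184] op 0.0168 F [ 0.316  0.551 -0.78 ] q [35.  1. -0. 89. -0. 26.]
shift cm [ 0.125 -0.268  1.416] turn [-0.002 -0.002  0.006] shift after turn [ 0.126 -0.273  1.415]
```

```bash
python3 -m pendant '[[[0.1,-0.25,0.9,-0.002,-0.002,0.006,0],[0,0,0.5,0,0,0,0],[0,0,0,0,0,0,0],[0,0,0,0,0,0,0]]]'; python3 d.py .4309 .2982 .148 180 0 -171.5; python3 -c "
from h import *
np.set_printoptions(linewidth=200)
o=bot.get_obs();r=R.from_euler('xyz',o['tcp_rot'],degrees=True);X=o['ee_pos']+r.apply([0,0,.0859]);print(X,proj('side',X),proj('side',[.4309,.2982,.066]))
s=bot.camera('side');bot.camera('side');print(mark('side','punch_tip'),mark('side','stand_mouth'))
print(np.arange(344,366))
for v in range(310,336):print(v,s[v,344:366].mean(1).astype(int))"
```

```text
time: 21.08
ee_pos: [0.4323, 0.2976, 0.1617]
tcp_rot: [-180.0, 0.0, -171.6]
wrist_force: [0.0, 0.3, -0.7]
opening: 0.0165
t 21.08 pos [0.432 0.298 0.162] rot [-179.99     0.02  -171.623] op 0.0165 F [ 0.014  0.253 -0.726] q [35.  1. -2. 87. -0. 26.]
shift cm [0.131 0.076 1.373] turn [-0.     0.    -0.002] shift after turn [0.13  0.076 1.373]
[0.43233403 0.297629   0.07582917] [353.61902784 321.07811066] [354.12127624 324.43160674]
(array([354.9, 321.4]), 0.67) (array([352.3, 324.8]), 0.97)
[344 345 346 347 348 349 350 351 352 353 354 355 356 357 358 359 360 361 362 363 364 365]
310 [ 15  15  13  13  12  15  20  46  93 120 121  93  40  16  14  12  16  11  16  14  13  13]
311 [ 15  17  16  17  16  13  17  48  94 120 122  94  38  17  14  11  13  16  12  13  15  12]
312 [ 17  19  20  18  17  15  19  47  94 120 120  92  36  13  14  12  14  12  13  14  14  14]
313 [ 27  23  26  20  20  20  21  53  97 121 120  92  35  13  13  11  16  13  15  12  15  12]
314 [ 54  56  50  42  43  44  45  66 102 121 121  95  45  31  30  30  29  30  26  24  26  24]
315 [ 97  96  90  83  83  84  85  88 108 123 
[... 1228 characters left out ...]
7 107 112 116 117 115 116 115 116 117 117]
329 [115 116 116 117 116 117 116 116 117 116 115 115 115 116 116 116 117 116 116 115 116 115]
330 [117 116 116 116 116 116 117 117 117 117 116 116 116 115 116 115 116 116 116 118 117 117]
331 [116 116 116 116 116 117 116 116 117 116 116 117 116 116 116 116 116 115 116 116 116 116]
332 [116 116 116 117 116 116 116 116 116 116 116 116 117 115 116 116 117 116 116 116 116 115]
333 [115 115 115 116 116 116 116 115 115 115 115 116 116 116 115 114 115 115 116 116 116 116]
334 [104 105 108 109 108 108 109 109 109 108 109 111 110 111 110 110 109 110 111 113 113 117]
335 [ 92  92  92  93  93  93  94  93  94  93  93  96  96  97  97  97  95  97  98 100 103 112]
```

```bash
python3 -c "
from h import *
print(onz('side',(354.5,325.3),.066),onz('side',(353.35,322.3),.0735))"
```

```text
[0.42974317 0.30052987 0.066     ] [0.43264833 0.29912068 0.0735    ]
```

```bash
python3 -m pendant '[[[0.23,0.22,0,0,0,0,0],[0,0,0,0,0,0,0]]]'; python3 d.py .4297 .2995 .148 180 0 -171.5
```

```text
time: 21.45
ee_pos: [0.4297, 0.3, 0.1623]
tcp_rot: [180.0, 0.1, -171.6]
wrist_force: [-0.9, 0.5, -1.1]
opening: 0.0166
t 21.45 pos [0.43  0.3   0.162] rot [ 179.978    0.076 -171.617] op 0.0166 F [-0.94   0.494 -1.051] q [35.  0. -2. 87. -0. 27.]
shift cm [ 0.014 -0.049  1.432] turn [ 0.     0.001 -0.002] shift after turn [ 0.012 -0.049  1.432]
```

```bash
python3 -m pendant '[[[0,0,0.6,0,0.001,0,0],[0,0,0.6,0,0,0,0],[0,0,0.6,0,0,0,0],[0,0,0.6,0,0,0,0],[0,0,0,0,0,0,0]]]'; python3 d.py .4297 .2995 .09 180 0 -171.5
```

```text
time: 21.87
ee_pos: [0.4294, 0.3001, 0.1358]
tcp_rot: [-180.0, 0.0, -171.6]
wrist_force: [0.4, 0.1, -2.8]
opening: 0.0166
t 21.87 pos [0.429 0.3   0.136] rot [-179.999    0.009 -171.58 ] op 0.0166 F [ 0.367  0.143 -2.79 ] q [35.  1. -5. 84. -0. 27.]
shift cm [-0.019 -0.066  4.583] turn [-0.     0.    -0.001] shift after turn [-0.02  -0.066  4.583]
```

```bash
python3 -m pendant '[[[0,0,0.8,0,0,0,0],[0,0,1,0,0,0,0],[0,0,1,0,0,0,0],[0,0,0.7,0,0,0,0],[0,0,0.4,0,0,0,0]]]'; python3 d.py .4297 .2995 .09 180 0 -171.5
```

```text
time: 22.28
ee_pos: [0.4293, 0.3, 0.0925]
tcp_rot: [180.0, -0.0, -171.6]
wrist_force: [-0.0, 0.7, -0.9]
opening: 0.0163
t 22.28 pos [0.429 0.3   0.093] rot [ 179.999   -0.003 -171.587] op 0.0163 F [-0.035  0.676 -0.927] q [35.  1. -9. 80.  0. 27.]
shift cm [-0.031 -0.057  0.254] turn [ 0.    -0.    -0.002] shift after turn [-0.031 -0.057  0.254]
```

```bash
python3 -m pendant '[[[0,0,0.2,0,0,0,0],[0,0,0.1,0,0,0,0],[0,0,0,0,0,0,0]]]'; python3 -m pendant '[[[0,0,0,0,0,0,50],[0,0,0,0,0,0,50],[0,0,0,0,0,0,50],[0,0,0,0,0,0,50],[0,0,0,0,0,0,50]]]'; python3 -m pendant '[[[0,0,-1.5,0,0,0,50],[0,0,-3,0,0,0,50],[0,0,-4,0,0,0,50],[0,0,-4,0,0,0,50],[0,0,-3,0,0,0,50]]]'; python3 -c "
from h import *
np.set_printoptions(precision=4,suppress=True)
for c in('side','top'):
  bot.camera(c)
  for t in('pin_center','tray_floor','tray_grip','punch_grip','stand_mouth','forceps','scissors','tape','marker'):
    print(c,t,mark(c,t))
  m=bot.masks_of(c,'punch_tip'); print([(x['confidence'],x['extent']) for x in m[:1]])
a=bot.camera('side').astype(int);b=cv2.imread('pics/s0.png')[:,:,::-1].astype(int)
d=np.abs(a-b).sum(2)
print('stand diff',d[295:360,335:375].max(), (d[295:360,335:375]>60).sum(),'scissors',(d[270:320,385:415]>90).sum(),'forceps',(d[218:236,380:430]>90).sum(),'marker',(d[345:400,370:410]>90).sum(),'tape',(d[175:203,262:300]>90).sum())
ys,xs=np.nonzero(d[295:360,335:375]>60);print(xs+335,ys+295)
cv2.imwrite('pics/end_s.png',a[:,:,::-1].astype(np.uint8)); cv2.imwrite('pics/end_t.png',bot.camera('top')[:,:,::-1])"
```

```text
time: 22.53
ee_pos: [0.4291, 0.2998, 0.0886]
tcp_rot: [-180.0, -0.0, -171.6]
wrist_force: [0.2, -0.2, -1.5]
opening: 0.0164
time: 22.95
ee_pos: [0.4299, 0.3004, 0.09]
tcp_rot: [179.9, 0.1, -171.6]
wrist_force: [0.4, -0.2, 1.3]
opening: 0.0428
time: 23.37
ee_pos: [0.4266, 0.2981, 0.2424]
tcp_rot: [-179.7, -0.6, -171.6]
wrist_force: [0.9, -0.2, -0.3]
opening: 0.0427
side pin_center (array([316.5, 259.5]), 0.71)
side tray_floor (array([304.5, 258.8]), 0.61)
side tray_grip (array([284.9, 248.4]), 0.72)
side punch_grip (array([353.8, 314.2]), 0.68)
side stand_mouth (array([354. , 323.8]), 0.8)
side forceps (array([405.2, 225.3]), 0.54)
side scissors (array([389.7, 374.8]), 0.3)
side tape (array([278.7, 192.8]), 0.7)
side marker (array([388.5, 372.4]), 0.78)
[(0.59, [349.1, 299.8, 363.4, 329.3])]
top pin_center (array([422.1, 193.3]), 0.59)
top tray_floor (array([316. , 238.9]), 0.7)
top tray_grip (array([316.9, 212.7]), 0.95)
top punch_grip (array([319.9, 244.1]), 0.47)
top stand_mouth (array([221.2, 294.7]), 0.72)
top forceps (array([380.7, 324. ]), 0.57)
top scissors (array([283.9, 322.
[... 6251 characters left out ...]
1
 341 342 342 342 342 342 342 342 342 343 343 343 343 343 343 343 344 344
 344 344 344 344 344 344 345 345 345 345 345 345 345 345 345 346 346 346
 346 346 346 346 346 347 347 347 347 347 347 347 347 348 348 348 348 348
 348 348 349 349 349 349 349 349 350 350 350 350 350 351 351 351 351 352
 352 352 352 352 352 352 352 352 352 352 352 352 352 352 352 352 352 352
 352 352 352 352 352 353 353 353 353 353 353 353 353 353 353 353 353 353
 353 353 353 353 353 353 353 353 353 353 353 354 354 354 354 354 354 354
 354 354 354 354 354 354 354 354 354 354 354 354 354 354 355 355 355 355
 355 355 355 355 355 355 355 355 355 355 355 355 355 355 355 356 356 356
 356 356 356 356 356 356 356 356 356 356]
```

```bash
python3 -m pendant '[[[0,-2,-1,0,0,0,50],[0,-3.5,-1,0,0,0,50],[0,-3.5,-1,0,0,0,50],[0,-3.5,-1,0,0,0,50],[0,-3.5,-1,0,0,0,50]]]'; python3 -m pendant '[[[0,-3,0,0,0,0,50],[0,-3,0,0,0,0,50],[0,0,0,0,0,0,50]]]'; python3 -c "
from h import *
np.set_printoptions(precision=4,suppress=True,linewidth=200)
a=bot.camera('side').astype(int);b=cv2.imread('pics/s0.png')[:,:,::-1].astype(int)
d=np.abs(a-b).sum(2)
print('stand diff n',(d[295:360,335:375]>60).sum(),'scissors',(d[270:320,385:415]>90).sum(),'forceps',(d[218:236,380:430]>90).sum(),'marker',(d[345:400,370:410]>90).sum(),'tape',(d[175:203,262:300]>90).sum())
for v in (300,302,304,308,312,316,320,322,324,326,328): print(v,b[v,344:366].mean(1).astype(int));print('  >',a[v,344:366].mean(1).astype(int))
for t in('pin_center','tray_floor'): print(t,mark('side',t))
m=bot.masks_of('side','pin_center');print([(x['confidence'],x['extent']) for x in m[:1]])
bot.camera('top')
m=bot.masks_of('top','pin_center');print([(x['confidence'],x['extent']) for x in m[:2]],mark('top','scissors'))
print(proj('side',(.62,.037,.012)),proj('side',(.6,.035,.006)))
"
```

```text
time: 24.98
ee_pos: [0.4499, 0.1401, 0.2886]
tcp_rot: [-179.6, -1.0, -171.0]
wrist_force: [1.0, 0.0, 0.1]
opening: 0.0427
time: 25.23
ee_pos: [0.4601, 0.0736, 0.2922]
tcp_rot: [-179.6, -0.7, -171.2]
wrist_force: [1.0, -0.4, -0.7]
opening: 0.0428
stand diff n 121 scissors 75 forceps 5 marker 0 tape 0
300 [16 21 21 17 16 14 12 16 20 30 38 43 40 32 29 26 23 22 17 17 15 15]
  > [22 23 19 20 17 14 15 17 21 22 26 25 20 19 19 23 23 23 17 19 18 20]
302 [ 17  14  15  19  15  17  16  31  76 116 132 135 134 132 116  77  35  20  24  20  18  13]
  > [ 18  19  20  19  18  20  21  30  64  91 103 112 107  89  67  39  23  28  26  23  19  20]
304 [ 15  18  15  12  14  15  25  66 114 134 137 137 138 138 136 116  64  29  23  21  20  13]
  > [ 19  17  19  14  18  20  33  87 130 145 147 145 145 144 140 109  44  24  24  21  19  18]
308 [ 15  18  16  14  13  17  25  48  62  63  67  71  71  70  72 101  98  39  13  13  20  19]
  > [19 23 19 17 18 26 63 76 70 76 84 89 90 83 74 59 30 16 20 19 20 21]
312 [ 17  18  16  17  18  17  31  61  79  85  89  92 100  98 104 102  68  27  14  14   9  14]
  > [ 21  19  21  2
[... 675 characters left out ...]
  97  81  77  77  84 106 171 211 204 179 176 176 176 176]
  > [185 185 186 184 173 164 150 111  91 102 112 113 104 109 181 222 213 185 185 185 185 185]
326 [176 176 177 175 155 129 155 171 173 177 176 179 201 217 211 192 170 170 176 176 176 176]
  > [185 185 185 179 157 147 162 160 146 141 133 123 153 183 211 214 190 182 185 185 186 186]
328 [176 177 177 176 174 173 168 156 150 148 150 153 153 153 157 166 174 176 176 176 176 176]
  > [185 186 185 184 180 166 150 164 194 213 217 217 216 206 185 171 179 185 185 185 185 185]
pin_center (array([299.3, 250.1]), 0.53)
tray_floor (array([304.2, 256.5]), 0.7)
[(0.38, [291.6, 248.7, 307.3, 258.1])]
[] (None, 0)
[296.9787 255.9846] [304.5425 258.046 ]
```

```bash
python3 -c "
from workcell import bot
print(bot.job_done()); print(bot.get_obs()['time'])"
```

```text
the job is handed in; nothing more can be done
None
the job is handed in; nothing more can be done
```

I did every step of the task and handed the job in at about 26 s of the 67 s allowed. No verdict came back, so the result below rests on my own last checks.

**What I did:** I set the tray flat under the block by its grip and took the punch from its stand. I then drove the pin through, with the tip about 48 mm past the upper mouth. Last, I put the punch back in its stand and moved the arm clear.

**Checks that agreed:**
- **Pin:** the before/after top image shows it lying inside the tray, and the side network also places it there, at 0.53 confidence.
- **Tray:** the side-view mark for its floor is within about 2 px of where I set it down.
- **Punch:** I released it at seat height (TCP at 0.089 m, against 0.090 m when I picked it up). The side image shows it standing in the stand, shifted 1–2 px from the start, which fits the slack in the hole.
- **Forceps, marker and tape:** they show essentially no change from the first picture.

**Checks that failed or disagreed:**
- **Before driving:** a light strip in the top view put the tip about 10 mm off. Turning the tool 90° showed it was the front finger, and the kinematics agreed with both cameras.
- **Pin and scissors in the top view:** in the last top picture the networks found neither. An earlier top-view pin detection landed on the tape roll, which is wrong.
- **Scissors:** 75 pixels around them still differed from the first picture. I put this down to the arm's shadow, since the gripper never came near them, but I did not confirm it.
- **Punch tilt:** I did not measure it directly. From the pixel shifts I estimate about 2°.

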